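Set and clamp the length stop of a turner's cut-off board

TASK

Set the length stop on the cut-off board: push the dark wooden stop block, with its slotted steel plate, along the board until the tip of its yellow pointer is in line with the red mark on the scale. Then, with the stop in place, tighten it by swinging the clamp lever clockwise (seen from above) all the way to its stop. Leave the two turned chess pieces that stand on the board where they are.

Things in the scene. Friction and masses are not known exactly. Their poses are not given: they have to be found in the camera images.
- bed: Pale wooden cut-off board fixed on the table, 240 (x) x 500 (y) x 30 mm; origin at the centre of its underside (table height). Its y axis runs along its length, the way the stop slides; its x axis points across it, roughly away from the robot; z up. Its yaw is about -0.3 to 0.3 rad. All offsets below are in this frame.
- stop (a joint): Travel of the stop in m: 0 to 0.125, growing towards the board's -y (towards the clamp lever). It starts near 0 and must always be pushed towards -y, 35 to 110 mm. It slides at about 4 N, stays where it is left and can be pushed back if overshot. The tight lever holds it no harder: do not bump it once set.
- stop_face (a point): Centre of the outer (+y) upright face of the dark wooden stop block (90 x 90 x 50 mm, 35 to 85 mm above the table, on the board's middle line): push here to slide the stop to -y. This point is 60 mm above the table, 45 mm farther in +y than the pointer tip. The block stands on a slotted steel plate, 5 mm thick, 100 mm wide, reaching 205 mm to -y of the block and 5 mm past this face; all one piece.
- pointer (a point): Tip of the flat yellow pointer that sticks out from the block's +x side over the aluminium scale, level with the block's centre along y; 37 mm above the table and 74 mm in +x from the board's middle line.
- mark: Red mark, a band 8 mm wide (along y) and 34 mm long (across) lying on the aluminium scale strip at x = 77 mm, with a 6 mm high red tab at its outer end; origin at the band's centre on the board's top (30 mm above the table). The pointer tip must have the same y as this in the board's frame. It lies between y = 20 and 75 mm.
- clamp (a joint): Angle of the clamp lever in rad: 0 (fully loose, lever pointing to the board's +x) to 1.57 (tight against its stop, lever pointing to the board's -y). Grows clockwise seen from above. It starts between 0 and 0.4. It is stiff (about 2 N at the post) and stays where it is left.
- clamp_pivot (a point): On the lever's upright pivot axis, 58 mm above the table, at x = -28, y = -90 mm of the board. The lever is a flat steel bar 14 mm wide, its hub 30 mm across; the hub top is 70 mm above the table.
- clamp_post (a point): Near the top of the upright black grip post at the end of the lever: 22 mm thick, 52 mm high, from 52 to 104 mm above the table, 100 mm from the pivot axis; this point is on its axis, 86 mm above the table. Push it sideways round the arc.
- king_mid (a point): Middle of the turned brown chess king standing on the board's robot-side strip, 34 mm wide, 82 mm high, its foot on the board; this point is 41 mm above its foot.
- queen_mid (a point): Middle of the turned pale chess queen standing beside it, 32 mm wide, 66 mm high; this point is 33 mm above its foot.

How it is judged (in metres and radians):
On the way, in this order (a step that is already met when the one before it is completed fails the run):
1. with the clamp still loose, the stop's pointer is brought into line with the red mark (y of pointer in the frame of mark between -0.005 and 0.005 m and value of joint clamp below 0.7 rad and velocity of joint stop below 0.005 m/s), for 0.2 s.
2. the clamp lever is swung tight (value of joint clamp above 1.4 rad), for 0.2 s.
At the end, for the whole second after the job is handed in: The pointer tip is within 5 mm of the red mark's middle line along the board, and the clamp lever is turned past 1.4 rad (its stop is at 1.57) (y of pointer in the frame of mark between -0.005 and 0.005 m and value of joint clamp above 1.4 rad); the robot touches nothing.
It fails at once if a chess piece on the board is moved more than 25 mm or tipped (distance of any of king_mid, queen_mid from where it was at the start of the episode above 0.025 m or angle between any of king_mid, queen_mid's own z axis and vertical above 0.5 rad).
It also fails if it takes over 51 s, if anything falls off the work surface, if the arm or the gripper's body presses on something with over 40 N, if the wrist force passes 120 N, or if a joint passes its speed limit or range.

ROBOT

A 6-joint arm with a two-finger parallel gripper is mounted at the origin on the work surface. World frame = base frame: x ahead of the robot, y to its left, z up, the work surface at z = 0. Lengths are in mm, angles in degrees, forces in N, time in s.
With the tool pointing down it reaches from about 350 to 850 mm from the base axis. Payload 8.1 kg.
Tool frame: the origin (TCP) lies midway between the tips of the shut fingers; the grasp point (between the pads) lies 19 mm behind it (r.grasp_offset is the distance from the TCP to the grasp point, in mm); z points along the fingers, x is the direction in which the jaws open and shut, and the axes are right-handed (so a half turn about z gives the same grasp; the last joint's range is limited). The gripper opens to 85 mm and grips with 20 to 120 N. Pads are 22 mm wide; open, the fingers measure 114 mm over their backs; the gripper's body (76 mm by 85 mm) begins 54 mm behind the grasp point. The pads swing forward as they close: fully open they stand 13 mm farther back than shut.
Start: joints at [61.169, 7.471, 85.268, -0, 87.261, -4.893], TCP at [243.43, 548.404, 231.292] pointing down, gripper open.
Joint ranges: [-169.43, 169.43], [-51.17, 129.36], [1.28, 143.12], [-76.62, 256.62], [0, 156.53], [-152.29, 152.29]. Speed limits (degrees/s): [136.94, 136.94, 159.86, 180, 180, 180].

INTERFACE

Orientations are given as [roll, pitch, yaw] about the fixed x, y, z axes, in that order (R = Rz(yaw) Ry(pitch) Rx(roll)).
In Python, from bench import r, optics, hand_in gives the robot as it stands.
- The arm moves only by the shell command python3 -m pendant 'ROWS' [FORCE]. ROWS is JSON, a list of rows, each a list of 5 numbers: the opening, from 0 (shut) to 1 (fully open), then the shift along the tool's x, y, z in mm, then the turn about the tool's z in degrees. A call has 1 to 10 rows; each row shifts and turns the commanded pose from where the row before left it, along the tool's axes as they then stand; what a row does not reach is not made up. A row lasts 1/10 s, in which the tool goes at most 50 mm and 8.59 degrees, less where a joint would pass 70% of its speed; a pose out of reach is approached as far as the arm can. A call with a gripper value outside its range is refused whole. The fingers move at their own pace and stop on an object; FORCE is the grip in N (left out, the last holds). Time passes only in rows, so rows that do not move let the fingers close. It gives the time, the measured TCP pose, the force and the opening at its end, in the units of the state.
- r.sense(): the state, without advancing time (a new reading comes with each control period).
- optics.snapshot(name): name is "scene" or "top" or "wrist"; returns (picture, depth): 480x640x3 uint8, blue, green, red; 480x640 float32, mm along the optical axis (not along the pixel's ray), 0 where there is no reading.
- optics.camera_params(name): a dict with "camera_matrix" (3x3 intrinsics, pixels), "eye" and "orientation" of the camera in the world. Camera axes: x right, y down, z forward; pixel columns grow to the right and rows downward; lengths in mm; the calibration is good to about 2 mm. A picture is of the moment at which its call begins: read the wrist's pose just before it. camera_params takes no time and is no camera call; for the wrist camera it gives the pose at the moment of the call.
- hand_in(): hands the job in, once; it reports no verdict.
Trained networks look in the newest picture that a camera, given by its name, has taken for a name from the list of things; names that differ only in an ending like _2 or _b are one class to them, and where a whole thing is asked for, a point or a joint stands for the part that bears it (a point fixed in the world has none). Each returns a list of dicts, best first, with "score" (0 to 1); they miss things now and then, are a little off and sometimes report something else, mostly with a low value. They report only what shows in the picture. A call takes as long as a camera call.
- optics.search_frame(camera, query): "at" ([x, y, z] in mm, in world coordinates, good to about 4 mm: the middle of the surface that is visible of it).
The state is a dict: "time": time; "joint_pos": joint angles; "qd": joint speeds; "joint_efforts": joint torques, N m; "tool_pos": TCP position; "tcp_rot": TCP orientation; "ft_force": force on the tool from outside, world axes, zero at the start; "wrist_torque": the same for the moment, N m; "finger_gap": finger opening in mm.
Only numpy, scipy, OpenCV 4.12 (cv2) and the standard library are available. Lean on these libraries where they do the work, as an engineer would, in place of code of your own. Each camera call takes 0.05 s, during which the arm holds its last target. There are 200 camera calls.

## Working session

There is one attempt and no reset: what is moved stays moved. The work goes in short steps, Python scripts to look and compute and a shell command to move; the robot and the scene stay as the last step left them, time stands still between calls to the robot, and variables do not carry over. Pictures are saved under pics/ and viewed, about 8 in all and at most 12, crops included, and the job is handed in when it is done.

```bash
mkdir -p pics
python3 - <<'E'
from bench import r, optics
import cv2, numpy as np
s=r.sense(); print(s['time'],s['tool_pos'],s['tcp_rot'],s['finger_gap'])
for c in ['top','scene']:
    p,d=optics.snapshot(c); cv2.imwrite(f'pics/{c}0.png',p); np.save(f'{c}0.npy',d)
    print(c,{k:np.round(v,3).tolist() for k,v in optics.camera_params(c).items()})
    for q in ['bed','stop_face','pointer','mark','clamp_pivot','clamp_post','king_mid','queen_mid']:
        print(q,[(np.round(h['at']).tolist(),round(h['score'],2)) for h in optics.search_frame(c,q)[:2]])
print(r.sense()['time'])
E
```

```text
0.0 [243.18447765 547.93387751 230.27220366] [-1.79992475e+02  1.00961349e-01  6.60605533e+01] 85.4300750541577
top {'camera_matrix': [[438.013, 0.0, 330.45], [0.0, 438.013, 241.972], [0.0, 0.0, 1.0]], 'eye': [430.573, 36.557, 718.729], 'orientation': [-169.832, 1.087, -91.551]}
bed [([544.0, 47.0, 29.0], 0.92)]
stop_face [([548.0, 102.0, 38.0], 0.77)]
pointer [([544.0, 102.0, 37.0], 0.88)]
mark []
clamp_pivot [([555.0, -34.0, 68.0], 0.62)]
clamp_post [([556.0, -31.0, 67.0], 0.61)]
king_mid [([470.0, 224.0, 60.0], 0.77)]
queen_mid [([457.0, 99.0, 91.0], 0.79)]
scene {'camera_matrix': [[619.807, 0.0, 318.439], [0.0, 619.807, 228.438], [0.0, 0.0, 1.0]], 'eye': [920.223, 307.993, 586.726], 'orientation': [-136.325, -0.688, 124.16]}
bed [([586.0, 110.0, 26.0], 0.64)]
stop_face [([564.0, 138.0, 35.0], 0.93)]
pointer [([566.0, 144.0, 38.0], 0.82)]
mark [([635.0, 79.0, 33.0], 0.66), ([570.0, -36.0, 65.0], 0.66)]
clamp_pivot [([573.0, -37.0, 69.0], 0.8), ([584.0, 110.0, 28.0], 0.51)]
clamp_post [([575.0, -31.0, 67.0], 0.81), ([568.0, 138.0, 38.0], 0.21)]
king_mid [([476.0, 232.0, 61.0], 0.89), ([573.0, -36.0, 70.0], 0.33)]
queen_mid [([462.0, 106.0, 57.0], 0.61), ([574.0, -34.0, 65.0], 0.3)]
0.9
```

View pics/top0.png

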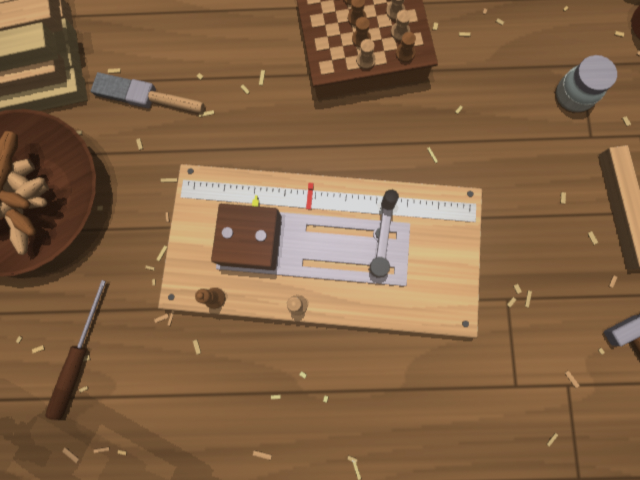

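The top view shows the yellow pointer tip at about (255,197), the red mark at (310,196), the post at (390,199) and the hub at (380,267). The board corners are about (180,166), (482,187), (477,337) and (160,308). Next I'll fit the board frame from these.

```bash
cat > h.py <<'E'
import numpy as np, cv2
from scipy.spatial.transform import Rotation as R
from scipy.optimize import least_squares
def ray(cp,uv,z):
    K=np.array(cp['camera_matrix']);e=np.array(cp['eye']);M=R.from_euler('xyz',cp['orientation'],degrees=True).as_matrix()
    d=M@np.linalg.inv(K)@[uv[0],uv[1],1]; return e+d*(z-e[2])/d[2]
def colour(p,lo,hi):
    m=cv2.inRange(cv2.cvtColor(p,cv2.COLOR_BGR2HSV),lo,hi)
    n,l,st,c=cv2.connectedComponentsWithStats(m)
    return [(st[i].tolist(),c[i].round(1).tolist()) for i in range(1,n) if st[i][4]>12]
E
python3 - <<'E'
from bench import r,optics; from h import *
p=cv2.imread('pics/top0.png'); cp=optics.camera_params('top')
q=p[150:350,140:500]
print('red',colour(q,(0,200,120),(6,255,255)),'yel',colour(q,(25,200,150),(33,255,255)))
cv2.imwrite('pics/crop.png',cv2.resize(p[150:350,150:410],None,fx=3,fy=3,interpolation=cv2.INTER_CUBIC))
C=[ray(cp,u,30) for u in [(180.5,165.5),(482,187),(477,337.),(160,308)]]
loc=np.array([[120,250],[120,-250],[-120,-250],[-120,250]])
f=lambda v:((R.from_euler('z',v[2]).as_matrix()[:2,:2]@loc.T).T+v[:2]-np.array(C)[:,:2]).ravel()
s=least_squares(f,[550,50,0]); print(s.x,s.fun.round(1))
A=R.from_euler('z',s.x[2]).as_matrix()[:2,:2]
for n,u,z in [('hub',(380,267),70),('post',(390.5,196),104),('king',(203,296),112),('queen',(294,303),96)]:
    w=ray(cp,u,z); print(n,w.round(),(A.T@(w[:2]-s.x[:2])).round(1))
E
```

```text
red [] yel []
[ 5.46541351e+02  5.80253070e+01 -1.12119190e-01] [ 2.8  1.3  0.2 -1.7 -0.8 -3.3 -2.2  3.7]
hub [507. -27.  70.] [-29.6 -88.8]
post [606. -44. 104.] [ 70.6 -94.3]
king [469. 224. 112.] [-95.5 155.9]
queen [457.  99.  96.] [-93.9  30.8]
```

View pics/crop.png

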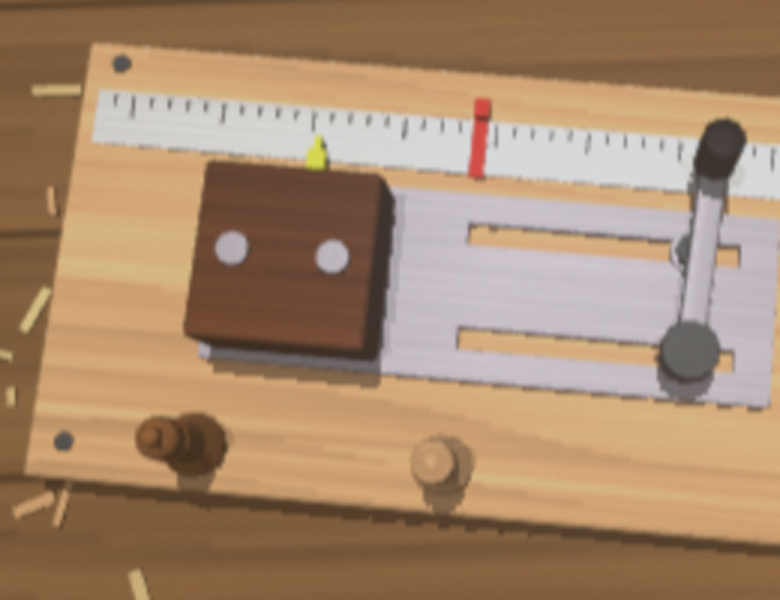

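The crop shows the pointer tip at crop (318,136), which is px (256,195.3). The mark band's centre is at crop (479.5,146), which is px (309.8,198.7). The hub comes out within 2 mm of where it should be. Now I'll work out the travel and the approach.

```bash
cat >> h.py <<'E'
B=np.array([546.5,58.0]); B=B+0; YAW=-0.112
A=R.from_euler('z',YAW).as_matrix()[:2,:2]
def b2w(x,y): return A@[x,y]+B
def w2b(w): return A.T@(np.array(w)[:2]-B)
def rows(s,x,y,z):  # shift in tool axes to bed (x,y), height z; and yaw of tool x vs bed
    w=b2w(x,y); M=R.from_euler('xyz',s['tcp_rot'],degrees=True).as_matrix()
    return (M.T@(np.array([*w,z])-s['tool_pos'])).round(1)
E
python3 - <<'E'
from bench import r,optics; from h import *
cp=optics.camera_params('top')
pt=w2b(ray(cp,(256,195.3),37)); mk=w2b(ray(cp,(309.8,198.7),30)); print(pt,mk,pt-mk)
s=r.sense(); print('tool in bed',w2b(s['tool_pos']),s['tcp_rot'],'bed yaw deg',np.degrees(YAW))
M=R.from_euler('xyz',s['tcp_rot'],degrees=True).as_matrix();print(M.round(2))
print(rows(s,0,pt[1]+45+40,200))
E
```

```text
[ 74.57775898 115.5688047 ] [77.77492457 28.82300855] [-3.19716559 86.74579615]
tool in bed [-355.98111535  453.47130054] [-1.79998924e+02 -3.64829520e-03  6.60612128e+01] bed yaw deg -6.41712730546522
[[ 0.41  0.91  0.  ]
 [ 0.91 -0.41  0.  ]
 [ 0.   -0.   -1.  ]]
[-134.   415.6   31.3]
```

Pointer x (74.6) and mark x (77.8) agree with the specification (74 and 77). The travel needed is about 87 mm. First I'll turn the tool so its x lies along the board's y, shut the fingers and move over to the +y side.

```bash
python3 -m pendant '[[0,0,0,0,-5.85],[0,0,0,0,-5.85],[0,0,0,0,-5.85],[0,-28,39,0,0],[0,-28,39,0,0],[0,-28,39,0,0],[0,-28,39,0,0],[0,-28,39,0,0],[0,-28,39,0,0],[0,-28,39,0,0]]'
python3 - <<'E'
from bench import r; from h import *
s=r.sense();print(s['time'],w2b(s['tool_pos']),s['tcp_rot'],s['finger_gap'],rows(s,0,205,58))
E
```

```text
time: 1.9
tool_pos: [494.2, 321.8, 231.5]
tcp_rot: [180.0, -0.0, 83.6]
ft_force: [1.1, 1.1, 0.6]
finger_gap: 0.2
1.9 [-81.46140974 256.26505751] [ 1.79975132e+02 -2.12983015e-02  8.36168146e+01] 0.16343404543858875 [-51.4  81.4 173.6]
```

```bash
python3 -m pendant '[[0,-17,27,0,0],[0,-17,27,20,0],[0,-17,27,40,0],[0,0,0,40,0],[0,0,0,35,0],[0,0,0,25,0],[0,0,0,14,0],[0,-5,0,0,0],[0,-5,0,0,0],[0,0,0,0,0]]'
python3 - <<'E'
from bench import r; from h import *
s=r.sense();print(s['time'],w2b(s['tool_pos']),s['tool_pos'],s['ft_force'])
E
```

```text
time: 2.9
tool_pos: [567.5, 253.9, 60.5]
tcp_rot: [179.8, -0.1, 83.6]
ft_force: [1.6, 0.5, 0.3]
finger_gap: 0.4
2.9 [ -0.98722285 196.98671846] [567.53537857 253.86284667  60.52301163] [1.59799311 0.46552836 0.33241407]
```

```bash
python3 -m pendant '[[0,-6,0,0,0],[0,-6,0,0,0],[0,-6,0,0,0],[0,-8,0,0,0],[0,-9,0,0,0],[0,-9,0,0,0],[0,-9,0,0,0],[0,-8,0,0,0],[0,-5,0,0,0],[0,0,0,0,0]]'
cat > look.py <<'E'
from bench import r,optics; from h import *
import sys
s=r.sense();print(s['time'],w2b(s['tool_pos']),s['tool_pos'],s['ft_force'])
p,d=optics.snapshot('top');cv2.imwrite('pics/'+sys.argv[1],cv2.resize(p[150:350,150:410],None,fx=3,fy=3,interpolation=cv2.INTER_CUBIC))
cp=optics.camera_params('top'); hsv=cv2.cvtColor(p,cv2.COLOR_BGR2HSV)[180:215,150:400]
for n,lo,hi,z in [('red',(0,150,90),(8,255,255),30),('yel',(24,170,120),(36,255,255),37)]:
    m=cv2.inRange(hsv,lo,hi); v,u=np.nonzero(m)
    if len(u): 
        P=np.array([w2b(ray(cp,(a+150,b+180),z)) for a,b in zip(u,v)]); P=P[P[:,0]<90]; print(n,len(P),P.mean(0),P.min(0),P.max(0))
E
python3 look.py t1.png
```

```text
time: 3.9
tool_pos: [558.8, 187.6, 58.3]
tcp_rot: [180.0, 0.0, 83.6]
ft_force: [0.7, -0.5, -0.9]
finger_gap: -0.2
3.9 [ -2.3043406  130.13027116] [558.75423599 187.57249384  58.29709802] [ 0.72141716 -0.46577848 -0.87304083]
red 54 [75.77213183 30.1550802 ] [61.87823314 27.60807182] [89.19583797 32.65095517]
```

View pics/t1.png

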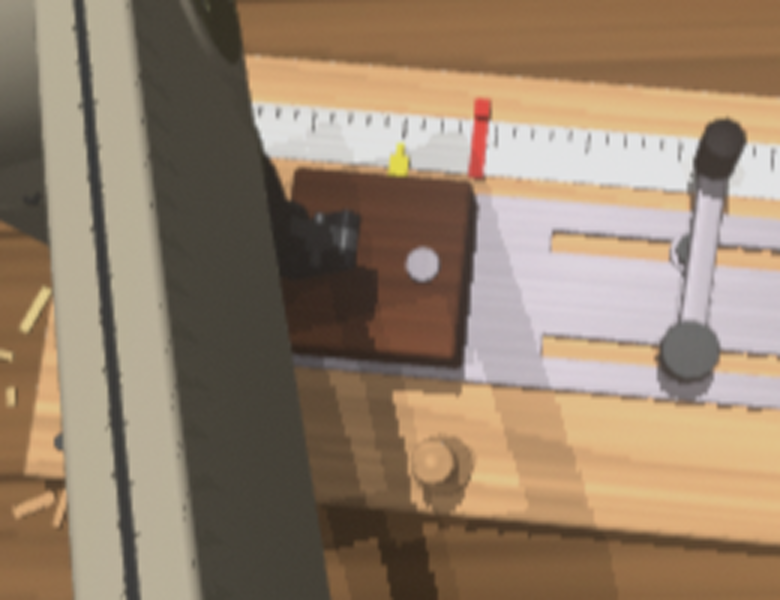

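The stop is moving: the pointer tip is at crop (400,143) and the red band at (479,147). The chess pieces have not moved. I'll fix the yellow detection and measure the remaining gap.

```bash
python3 - <<'E'
import cv2
c=cv2.imread('pics/t1.png'); h=cv2.cvtColor(c,cv2.COLOR_BGR2HSV)
for v in (145,152,160,168): print(h[v,400].tolist(),h[v,390].tolist())
print(h[150,480].tolist())
E
sed -i "s/(24,170,120),(36,255,255)/(24,140,120),(40,255,255)/" look.py; python3 look.py t2.png
python3 - <<'E'
from bench import optics; from h import *
print(w2b(ray(optics.camera_params('top'),(283,197.4),37)))
E
```

```text
[29, 134, 222] [0, 0, 224]
[28, 161, 220] [25, 14, 219]
[28, 163, 224] [28, 112, 220]
[28, 164, 224] [27, 145, 214]
[2, 173, 222]
3.95 [ -2.37895166 130.26941733] [558.69564421 187.71910717  58.12149899] [ 0.03289363  0.02040408 -0.76499966]
red 54 [75.77213183 30.1550802 ] [61.87823314 27.60807182] [89.19583797 32.65095517]
yel 44 [62.39564544 71.06412348] [56.63061854 66.51681116] [71.8994546  75.41879813]
[74.55697662 71.5606411 ]
```

```bash
python3 -m pendant '[[0,-4,0,0,0],[0,-6,0.3,0,0],[0,-6,0.3,0,0],[0,-6,0.3,0,0],[0,-6,0.3,0,0],[0,-4,0.3,0,0],[0,-2,0,0,0],[0,0,0,0,0],[0,0,0,0,0]]' | head -1; python3 look.py t3.png
```

```text
time: 4.9
4.9 [-0.92212785 96.78096366] [556.40047012 154.27765026  58.03487154] [-1.26586346  0.50247776 -0.62666889]
red 56 [75.90567169 30.24778063] [61.87823314 27.60807182] [89.19583797 32.80984113]
yel 44 [62.56718992 37.74328632] [56.16909616 33.30259988] [71.2801464  42.44993854]
```

View pics/t3.png

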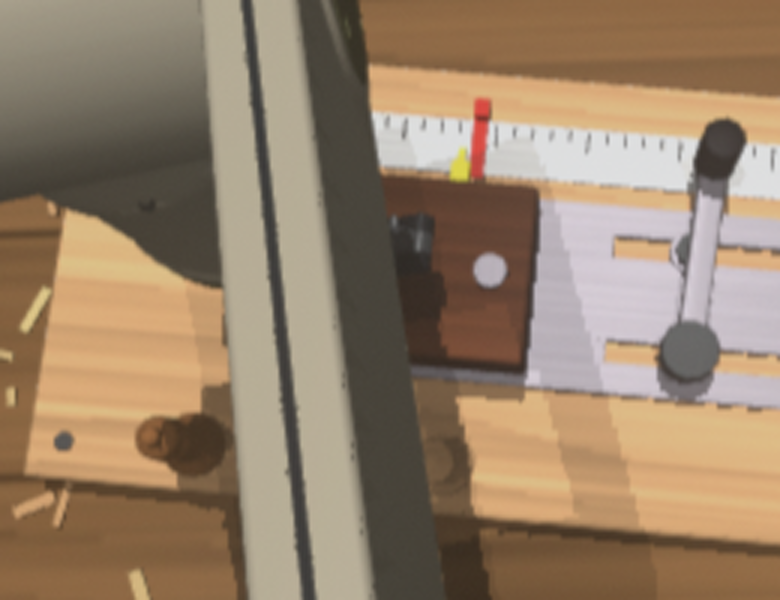

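The pointer is at crop (461,150), just left of the red band at (479,150). The remaining gap is about 7.5 mm.

```bash
python3 -m pendant '[[0,-2.5,0,0,0],[0,-2.5,0,0,0],[0,-1.5,0,0,0],[0,-0.8,0,0,0],[0,0,0,0,0],[0,0,0,0,0],[0,0,0,0,0]]' | head -1; python3 look.py t4.png
python3 - <<'E'
from bench import optics; import cv2
p,d=optics.snapshot('scene');cv2.imwrite('pics/s1.png',p)
E
```

```text
time: 5.65
5.65 [-0.84473731 89.55544221] [555.6698082  147.08875029  58.25880584] [ 0.31563329  1.74421259 -1.168628  ]
red 28 [82.97562547 30.03549454] [72.27521482 27.60807182] [89.19583797 32.80984113]
yel 47 [62.9950568  30.47218492] [56.55467265 26.1157198 ] [73.45064472 34.74961904]
```

View pics/t4.png

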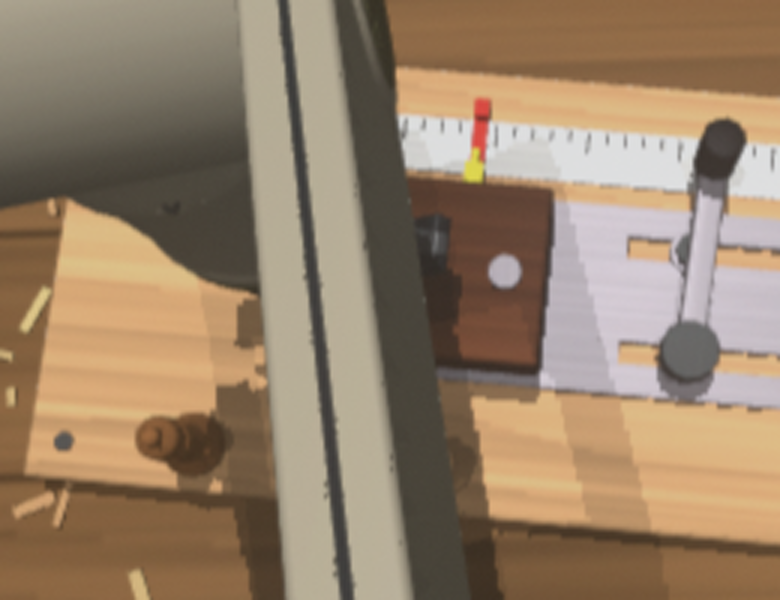

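View pics/s1.png

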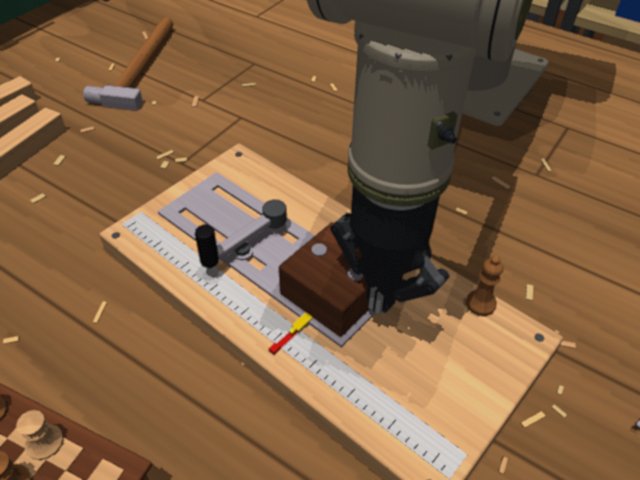

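Both views show the pointer on the mark: the tip is at crop (475,150) against the band at (479,150), and they line up in the scene view at about (290,335). I'll do a numeric check of the tip alone in both cameras.

Run:
```python
from bench import optics; from h import *
for c,win in [('top',(180,215,285,330)),('scene',(300,365,255,325))]:
    p,_=optics.snapshot(c); cp=optics.camera_params(c); a,b,e,f=win
    hs=cv2.cvtColor(p,cv2.COLOR_BGR2HSV)[a:b,e:f]
    for n,lo,hi,z in [('red',(0,140,90),(8,255,255),30),('yel',(20,120,120),(40,255,255),37)]:
        v,u=np.nonzero(cv2.inRange(hs,lo,hi))
        P=np.array([w2b(ray(cp,(i+e,j+a),z)) for i,j in zip(u,v)]); 
        for x in range(50,96,5):
            Q=P[(P[:,0]>=x)&(P[:,0]<x+5)]
            if len(Q): print(c,n,x,len(Q),Q[:,1].mean().round(2),Q[:,1].min().round(1),Q[:,1].max().round(1))
```

```text
top red 70 2 28.06 28.0 28.1
top red 75 6 29.07 27.0 31.9
top red 80 12 29.74 27.1 32.3
top red 85 12 30.21 27.6 32.8
top red 90 13 30.38 26.8 33.3
top red 95 15 30.34 26.9 33.8
top yel 55 16 31.33 26.1 35.9
top yel 60 18 30.64 26.4 34.9
top yel 65 13 30.36 26.9 35.1
top yel 70 9 30.72 29.0 32.5
scene red 65 2 30.35 30.3 30.4
scene red 70 12 29.04 25.5 31.3
scene red 75 25 28.45 25.6 31.5
scene red 80 24 28.69 25.8 31.6
scene red 85 26 28.44 25.2 31.7
scene red 90 33 27.37 22.1 31.9
scene red 95 34 27.1 23.0 31.2
scene yel 50 41 29.41 23.9 34.7
scene yel 55 41 29.31 24.0 34.8
scene yel 60 40 29.33 24.2 34.9
scene yel 65 33 29.62 24.3 34.3
scene yel 70 17 29.8 27.8 32.0
scene yel 75 1 29.61 29.6 29.6
```

The tip is about 1 mm short, well inside ±5 mm, so I accept that. I'll back off, lift, and go to the +y side of the lever post.

```bash
python3 -m pendant '[[0,5,0,0,0],[0,7,0,0,0],[0,0,0,-30,0],[0,0,0,-40,0],[0,0,0,-30,0],[0,-33,12,0,0],[0,-45,21,0,0],[0,-45,21,0,0],[0,-33,19,0,0],[0,0,0,0,0]]'
python3 - <<'E'
from bench import r; from h import *
s=r.sense();print(s['time'],w2b(s['tool_pos']),s['tool_pos'],rows(s,72,-56,76))
E
```

```text
time: 6.85
tool_pos: [613.5, -8.3, 158.4]
tcp_rot: [179.9, 0.1, 83.4]
ft_force: [0.0, 0.7, 0.3]
finger_gap: 0.2
6.85 [ 74.02772341 -58.42966666] [613.53345702  -8.33736067 158.38616423] [ 2.6 -2.1 82.4]
```

```bash
python3 -m pendant '[[0,3,-2,30,0],[0,0,0,30,0],[0,0,0,22,0],[0,-4,0,0,0],[0,-4,0,0,0],[0,-4,0,0,0],[0,0,0,0,0]]' 
python3 look.py t5.png
```

```text
time: 7.55
tool_pos: [610.5, -13.3, 78.4]
tcp_rot: [179.8, 0.0, 83.6]
ft_force: [-0.5, 0.8, 0.2]
finger_gap: -0.2
7.55 [ 71.59007124 -63.73411063] [610.51822138 -13.33612331  78.3600313 ] [-0.48060157  0.80050218  0.17664189]
```

View pics/t5.png

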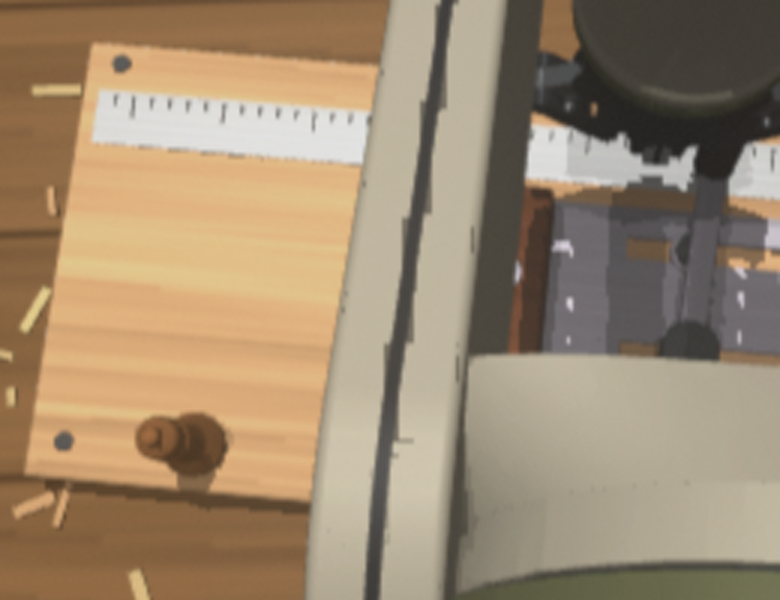

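The gripper is beside the post, the block's far edge is undisturbed at crop x≈550, and the fingers are just +y of the post at about (655,150). Now I'll swing along the arc.

```bash
python3 -m pendant '[[0,-8.8,1.8,0,5],[0,-8.8,1.8,0,5],[0,-8.8,1.8,0,5],[0,-8.8,1.8,0,5],[0,-8.8,1.8,0,5],[0,-8.8,1.8,0,5],[0,-8.8,1.8,0,5],[0,-8.8,1.8,0,5],[0,-8.8,1.8,0,5],[0,0,0,0,0]]'
cat > c.py <<'E'
from bench import r; from h import *
s=r.sense();q=w2b(s['tool_pos'])-[-28,-90];print(s['time'],q,np.hypot(*q),s['ft_force'],'arm angle incl offset',np.degrees(np.arctan2(-q[1],q[0])))
E
python3 c.py
```

```text
time: 8.6
tool_pos: [589.4, -89.6, 77.3]
tcp_rot: [179.9, -0.1, 38.5]
ft_force: [-0.2, 0.5, 0.1]
finger_gap: 0.0
8.6 [ 87.08209827 -51.89588494] 101.37294861974053 [-0.21471704  0.51038471  0.10199308] arm angle incl offset 30.792492421601104
```

```bash
python3 -m pendant '[[0,-8.8,1.8,0,5],[0,-8.8,1.8,0,5],[0,-8.8,1.8,0,5],[0,-8.8,1.8,0,5],[0,-8.8,1.8,0,5],[0,-8.8,1.8,0,5],[0,-8.8,1.8,0,5],[0,-7,1.4,0,4],[0,-3.5,0.7,0,2],[0,0,0,0,0]]' 
python3 c.py
python3 - <<'E'
from bench import optics; import cv2
p,d=optics.snapshot('scene');cv2.imwrite('pics/s2.png',p)
E
```

```text
time: 9.6
tool_pos: [528.5, -127.1, 77.1]
tcp_rot: [180.0, -0.1, -2.3]
ft_force: [0.4, -0.4, 0.6]
finger_gap: -0.0
9.6 [ 30.7898167  -95.94700773] 100.76626968070482 [ 0.36995391 -0.35949678  0.56015175] arm angle incl offset 72.20833586442517
```

View pics/s2.png

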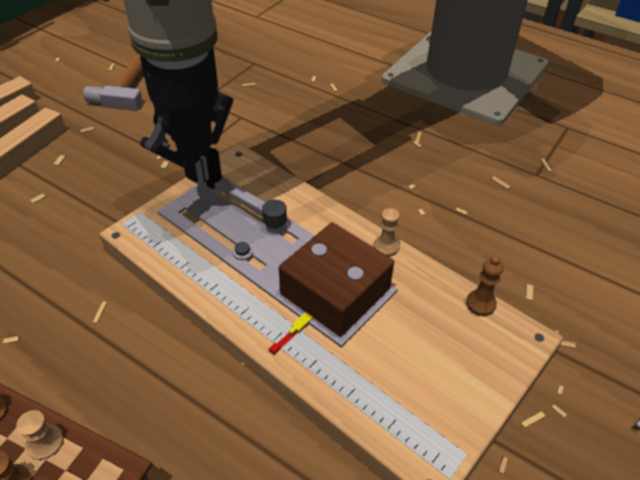

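The lever has swung with the fingers and now points nearly to −y. The pointer is still on the mark at (290,335), and both chess pieces are standing. I'll press on to the lever's stop.

```bash
python3 -m pendant '[[0,-3,0.5,0,2],[0,-3,0.5,0,2],[0,-1.5,0,0,0],[0,-1.5,0,0,0],[0,0,0,0,0],[0,0,0,0,0]]'; python3 c.py
```

```text
time: 10.25
tool_pos: [520.9, -127.7, 76.9]
tcp_rot: [180.0, -0.2, -6.2]
ft_force: [8.8, -2.1, -3.8]
finger_gap: -0.2
10.25 [ 23.36365112 -97.38596748] 100.14932279202456 [ 8.84280168 -2.1195608  -3.75178889] arm angle incl offset 76.50926294733968
```

The contact force rose to about 9 N, against about 2 N while swinging, so the lever is on its stop. I'll back off, lift clear and check.

```bash
python3 -m pendant '[[0,4,0,0,0],[0,10,0,0,0],[0,6,0,-20,0],[0,0,0,-40,0],[0,0,0,-45,0],[0,0,45,0,0],[0,0,45,0,0],[0,0,45,0,0],[0,0,0,0,0],[0,0,0,0,0]]'; python3 look.py t6.png
python3 - <<'E'
from bench import optics,r; from h import *
p,d=optics.snapshot('top'); cv2.imwrite('pics/t7.png',cv2.resize(p[150:350,150:500],None,fx=2.2,fy=2.2))
for q in ['king_mid','queen_mid','pointer','mark']: print(q,[(np.round(h['at']).tolist(),round(h['score'],2)) for h in optics.search_frame('top',q)[:1]])
E
```

```text
time: 11.25
tool_pos: [523.6, -264.6, 180.7]
tcp_rot: [-180.0, 0.1, -6.5]
ft_force: [-0.1, 0.2, -0.2]
finger_gap: 0.2
11.25 [  13.32255331 -323.13248064] [ 523.62385927 -264.59691979  180.71631759] [-0.13856738  0.16777955 -0.17183811]
red 27 [82.75962483 29.93274096] [72.27521482 27.60807182] [89.19583797 32.65095517]
yel 44 [62.83194132 30.20259521] [56.55467265 26.1157198 ] [73.45064472 34.59215229]
king_mid [([471.0, 226.0, 61.0], 0.81)]
queen_mid [([459.0, 99.0, 92.0], 0.72)]
pointer [([540.0, 18.0, 38.0], 0.64)]
mark [([640.0, 72.0, 35.0], 0.57)]
```

View pics/t7.png

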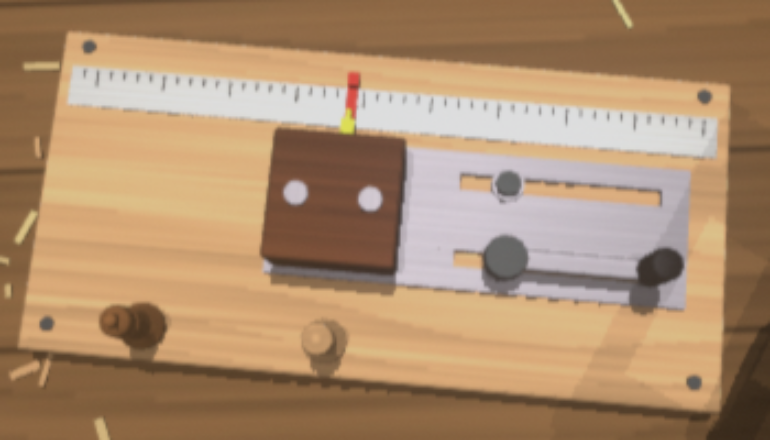

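The pointer at (348,120) meets the red mark at (352,100). The lever runs from the hub (505,258) to the post (665,264) along −y, and the chess pieces are in place. I'll check the lever angle numerically and hand in if it is above 1.47 rad.

Run:
```python
from bench import optics,hand_in; from h import *
cp=optics.camera_params('top')
a=w2b(ray(cp,(150+505/2.2,150+256/2.2),70)); b=w2b(ray(cp,(150+667/2.2,150+261/2.2),104)); d=b-a
t=np.arctan2(-d[1],d[0]); print(a,b,np.hypot(*d),t)
if t>1.47: print('handing in',hand_in())
```

```text
[-28.65787573 -88.02609801] [ -27.76036898 -188.19094553] 100.16886840146115 1.5618362698425212
the job is handed in; nothing more can be done
handing in None
```

The stop is set on the red mark, the clamp lever is swung tight, and I handed the job in at about 11.5 s of the 51 s allowed.

- **Stop:** I pushed the block about 86 mm with the shut fingers on its +y face. In my last measurement the pointer was about 0.3 mm from the mark. An earlier check on the tip alone gave about 1 mm. The limit is 5 mm.
- **Clamp:** I swung the lever round its arc until the push force rose to about 9 N, which I took as its stop. The camera put the angle at about 1.56 rad, against the 1.4 needed.
- **Chess pieces:** both still stand within about 2 mm of where they started, which is within the detector's accuracy.
- **Robot:** it is lifted clear of everything, with the wrist force near zero.

One check disagreed: the detection network's last "pointer" position, (540, 18), was about 30 mm or more from the pointer. I ignored it because the two cameras' pixel measurements agreed with each other and with the pictures.

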